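# Close the storage jars with their own lids

### The arm

A 6-joint arm with a two-finger parallel gripper is mounted at the origin on the work surface. World frame = base frame: x ahead of the robot, y to its left, z up, the work surface at z = 0. Lengths are in mm, angles in rad, forces in N, time in s.
With the tool pointing down it reaches from about 300 to 875 mm from the base axis. Payload 6.4 kg.
Tool frame: the origin (TCP) lies midway between the tips of the shut fingers; the grasp point (between the pads) lies 19 mm behind it; z points along the fingers, y is the direction in which the jaws open and shut (so a half turn about z gives the same grasp; the last joint's range is limited). The gripper opens to 88 mm and grips with 3 to 60 N. Pads are 18 mm wide; open, the fingers measure 123 mm over their backs; the gripper's body (75 mm by 187 mm) begins 45 mm behind the grasp point.
Start: joints at [1.107, 0.181, 1.607, -0, 1.354, -0.206], TCP at [146.586, 556.016, 238.714] pointing down, gripper open.
Joint ranges: [-2.99, 2.99], [-0.89, 2.07], [0.3, 2.58], [-1.14, 4.28], [0, 2.63], [-3.12, 3.12]. Speed limits (rad/s): [2.57, 2.57, 3.01, 3.14, 3.14, 3.14].

### API

Orientations are given as a unit quaternion [w, x, y, z].
In Python, from cell import readout, eyes, job gives the robot as it stands.
- The arm moves only by the tool play_rows, never from a script. Its argument "commands" is a list of rows, each an object with "slide": the shift along the tool's x, y, z in m, a list of three; "turn": the turn about the tool's z in rad; "grip": the closure in counts, from 0 (fully open) to 255 (shut). In form: [{"slide": [x, y, z], "turn": turn, "grip": grip}, ...]. A call has 1 to 20 rows; each row is the pose to reach, as a shift and turn from the pose measured when the call began, along the tool's axes at that moment; what a row does not reach only later rows make up. A row lasts 1/12 s, in which the tool goes at most 41.7 mm and 7.16 degrees, less where a joint would pass 70% of its speed; a pose out of reach is approached as far as the arm can. A call with a gripper value outside its range is refused whole. The fingers move at their own pace and stop on an object; "squeeze" is the grip in N (left out, the last holds). Time passes only in rows, so rows that repeat a pose let the fingers close. It gives the time, the measured TCP pose, the force and the opening at its end, in the units of the state.
- readout.observe(): the state, without advancing time (a new reading comes with each control period).
- eyes.get_image(name): name is "scene" or "side" or "wrist"; returns (picture, depth): 420x560x3 uint8, blue, green, red; 420x560 float32, mm along the optical axis (not along the pixel's ray), 0 where there is no reading.
- eyes.camera_params(name): a dict with "fx", "fy", "cx", "cy" (pixels), "k1" (the pictures are not rectified: a ray, as slopes to the right and down, at radius r is drawn at 1 + k1 r^2 times it, then the intrinsics apply), "view" (4x4, takes a point from world to camera coordinates). Camera axes: x right, y up, looking along -z (the intrinsics and any distortion apply to the point x, -y, -z); pixel columns grow to the right and rows downward; lengths in mm; the calibration is good to about 2 mm. A picture is of the moment at which its call begins: read the wrist's pose just before it. camera_params takes no time and is no camera call; for the wrist camera it gives the pose at the moment of the call.
- job.finish_job(): hands the job in, once; it reports no verdict.
The state is a dict: "time_s": time; "q": joint angles; "qvel": joint speeds; "joint_torque": joint torques, N m; "ee_pos": TCP position; "tcp_rot": TCP orientation; "contact_force": force on the tool from outside, world axes, zero at the start; "ft_torque": the same for the moment, N m; "finger_gap": opening from 0.0 (shut) to 1.0 (fully open).
Only numpy, scipy, OpenCV 4.12 (cv2) and the standard library are available. Lean on these libraries where they do the work, as an engineer would, in place of code of your own. Each camera call takes 0.05 s, during which the arm holds its last target. There are 200 camera calls.

### The job

The four storage jars on the worktop are open: put each lid on the jar it belongs to, matching both colour and size, so that its plug is down inside the mouth and its disc lies flat on the rim. Leave the jars standing where they are, and do not shift or knock over the red espresso cup and the steel salt cellar that stand among them.

Things in the scene. Friction and masses are not known exactly. Their poses are not given: they have to be found in the camera images.
- large_blue_jar: large blue open storage jar, loose, standing upright and empty: round, outer diameter 92 mm, 84 mm tall, mouth 82 mm wide (wall 5 mm). Origin at the centre of its underside, z up.
- large_blue_lid: loose lid of the large blue jar, standing on its plug: tapered cork plug, 62 mm wide below, 74 mm above, 14 mm deep; on it a blue disc 92 mm wide, 6 mm thick; on that a pale wooden knob, 22 mm round, 20 to 52 mm above the origin. Origin: centre of the plug's underside, z up; once seated (disc on the rim) it is 70 mm above the jar's.
- small_blue_jar: small blue open storage jar, loose, standing upright and empty: round, outer diameter 68 mm, 68 mm tall, mouth 58 mm wide (wall 5 mm). Origin at the centre of its underside, z up.
- small_blue_lid: loose lid of the small blue jar, standing on its plug: tapered cork plug, 39 mm wide below, 51 mm above, 14 mm deep; on it a blue disc 68 mm wide, 6 mm thick; on that a pale wooden knob, 22 mm round, 20 to 52 mm above the origin. Origin: centre of the plug's underside, z up; once seated (disc on the rim) it is 54 mm above the jar's.
- large_cream_jar: large cream open storage jar, loose, standing upright and empty: round, outer diameter 92 mm, 84 mm tall, mouth 82 mm wide (wall 5 mm). Origin at the centre of its underside, z up.
- large_cream_lid: loose lid of the large cream jar, standing on its plug: tapered cork plug, 62 mm wide below, 74 mm above, 14 mm deep; on it a cream disc 92 mm wide, 6 mm thick; on that a pale wooden knob, 22 mm round, 20 to 52 mm above the origin. Origin: centre of the plug's underside, z up; once seated (disc on the rim) it is 70 mm above the jar's.
- small_cream_jar: small cream open storage jar, loose, standing upright and empty: round, outer diameter 68 mm, 68 mm tall, mouth 58 mm wide (wall 5 mm). Origin at the centre of its underside, z up.
- small_cream_lid: loose lid of the small cream jar, standing on its plug: tapered cork plug, 39 mm wide below, 51 mm above, 14 mm deep; on it a cream disc 68 mm wide, 6 mm thick; on that a pale wooden knob, 22 mm round, 20 to 52 mm above the origin. Origin: centre of the plug's underside, z up; once seated (disc on the rim) it is 54 mm above the jar's.
- cup: small red espresso cup standing upright, 58 mm wide, 55 mm tall, with a handle at its own +y reaching up to about 55 mm from its axis; loose. Origin at the centre of its underside. Not to be disturbed.
- salt: small round steel salt cellar, 42 mm wide, 54 mm tall, loose. Origin at the centre of its underside. Not to be disturbed.
Things that resemble listed ones, but are neither listed nor needed, are in the scene too. Leave any green or yellow look-alike of the small_blue_jar alone.

How it is judged (in metres and radians):
At the end, for the whole second after the job is handed in: Each lid is on the jar of its colour and size: centred within 8 mm, within 3 mm of fully seated, level within 4 degrees, at rest. Jars upright within 4 degrees, moved under 50 mm; cup and salt cellar upright within 6 degrees, moved under 40 mm (horizontal distance between large_blue_lid and large_blue_jar below 0.008 m and z of large_blue_lid in the frame of large_blue_jar between 0.067 and 0.073 m and angle between each of large_blue_lid, large_blue_jar, small_blue_lid, small_blue_jar, large_cream_lid, large_cream_jar, small_cream_lid, small_cream_jar's own z axis and vertical below 0.07 rad and distance of each of large_blue_jar, small_blue_jar, large_cream_jar, small_cream_jar from where it was at the start of the episode below 0.05 m and linear speed of each of large_blue_lid, large_blue_jar, small_blue_lid, small_blue_jar, large_cream_lid, large_cream_jar, small_cream_lid, small_cream_jar below 0.02 m/s and horizontal distance between small_blue_lid and small_blue_jar below 0.008 m and z of small_blue_lid in the frame of small_blue_jar between 0.051 and 0.057 m and horizontal distance between large_cream_lid and large_cream_jar below 0.008 m and z of large_cream_lid in the frame of large_cream_jar between 0.067 and 0.073 m and horizontal distance between small_cream_lid and small_cream_jar below 0.008 m and z of small_cream_lid in the frame of small_cream_jar between 0.051 and 0.057 m and distance of each of cup, salt from where it was at the start of the episode below 0.04 m and angle between each of cup, salt's own z axis and vertical below 0.1 rad); the robot touches nothing.
It fails at once if the espresso cup is knocked over or pushed more than 40 mm away (angle between cup's own z axis and vertical above 0.6 rad or distance of cup from where it was at the start of the episode above 0.04 m).
It fails at once if the salt cellar is knocked over or pushed more than 40 mm away (angle between salt's own z axis and vertical above 0.6 rad or distance of salt from where it was at the start of the episode above 0.04 m).
It fails at once if a jar is tipped over (angle between any of large_blue_jar, small_blue_jar, large_cream_jar, small_cream_jar's own z axis and vertical above 0.6 rad).
It also fails if it takes over 99 s, if anything falls off the work surface, if the arm or the gripper's body presses on something with over 40 N, if the wrist force passes 120 N, or if a joint passes its speed limit or range.

## Working session

There is one attempt and no reset: what is moved stays moved. The work goes in short steps, Python scripts to look and compute and a tool call to move; the robot and the scene stay as the last step left them, time stands still between calls to the robot, and variables do not carry over. Pictures are saved under pics/ and viewed, on a budget of 14 in all, crops included, one or two more only if the job needs it, and the job is handed in when it is done.

Besides the shell and the picture viewer there is one more tool, called by a JSON object that holds its "method" and its "body". play_rows: Moves the arm, as the interface text tells. Its arguments: {"type":"object","properties":{"commands":{"type":"array","items":{"type":"object","properties":{"slide":{"type":"array","items":{"type":"number"}},"turn":{"type":"number"},"grip":{"type":"number"}}}},"squeeze":{"type":"number"}},"required":["commands"]}

```bash
mkdir -p pics; ls; cat > h.py <<'E'
import numpy as np, cv2
from cell import readout, eyes, job
def grab(n):
    p=eyes.camera_params(n); im,d=eyes.get_image(n); return im,d,p
def world(p,u,v,d):
    # pixel arrays + depth along axis -> world points
    K=np.array([[p['fx'],0,p['cx']],[0,p['fy'],p['cy']],[0,0,1.]])
    uv=np.stack([np.ravel(u),np.ravel(v)],1).astype(float)
    xd=(uv-[p['cx'],p['cy']])/[p['fx'],p['fy']]; x=xd.copy()
    for _ in range(15): x=xd/(1+p['k1']*(x**2).sum(1,keepdims=True))
    d=np.ravel(d); c=np.stack([x[:,0]*d,-x[:,1]*d,-d,np.ones_like(d)],1)
    return (np.linalg.inv(np.array(p['view'])) @ c.T).T[:,:3]
def onplane(p,u,v,z):
    a=world(p,u,v,np.full(np.size(u),1.)); o=np.linalg.inv(np.array(p['view']))[:3,3]
    r=a-o; return o+r*((z-o[2])/r[:,2])[:,None]
E
python3 - <<'E'
from h import *
print(readout.observe())
for n in ("scene","side","wrist"):
    im,d,p=grab(n); cv2.imwrite(f"pics/{n}0.png",im); np.savez(f"{n}0.npz",im=im,d=d,**{k:np.array(x) for k,x in p.items()})
    print(n,(d>0).mean(),np.linalg.inv(np.array(p['view']))[:3,3].round(),p['fx'],p['k1'])
E
```

```text
pics
{'time_s': 0.0, 'q': array([ 1.10665344e+00,  1.81551517e-01,  1.60798434e+00, -8.43502873e-06,
        1.35380974e+00, -2.06291571e-01]), 'qvel': array([ 1.20052386e-03, -3.82412750e-04,  2.22325233e-03,  7.15962075e-04,
        7.11560195e-05,  1.33535578e-03]), 'joint_torque': array([-1.12340618e-03, -4.33861148e+01, -3.41849113e+01,  7.01867673e-02,
        3.84134415e-02, -1.13699296e-04]), 'ee_pos': array([146.36445037, 555.50925092, 237.81569204]), 'tcp_rot': array([-2.84447484e-04,  1.28567838e-01,  9.91700329e-01, -8.29039295e-04]), 'contact_force': array([0.29079614, 0.50612558, 0.08426952]), 'ft_torque': array([0.00685817, 0.02669732, 0.03114531]), 'finger_gap': 1.0038715296442908}
scene 0.9960756802721088 [1121.  164.  501.] 419.00306282135875 -0.021829547705719942
side 0.9959183673469387 [ 121. -721.  700.] 486.33288128782283 -0.0343327522541251
wrist 0.9960416666666667 [ 67. 576. 383.] 298.16165066567993 0.005176094295938496
```

View pics/scene0.png

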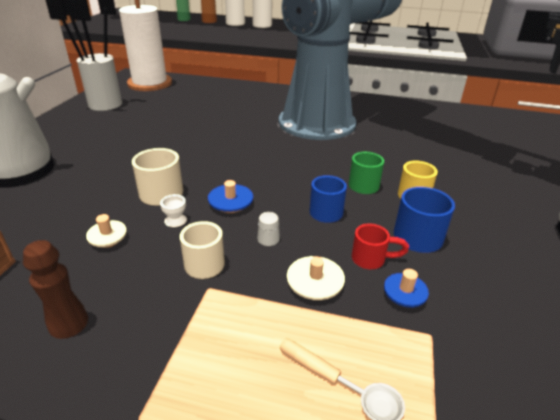

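View pics/side0.png

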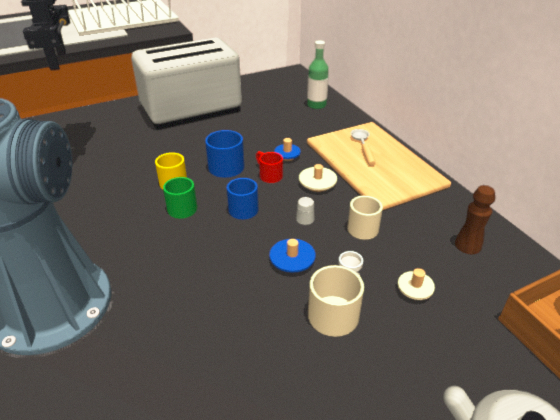

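The scene picture shows:
- **Jars:** large cream (158,177), small cream (203,250), small blue (328,198), large blue (424,218). The green (367,173) and yellow (418,183) ones are look-alikes.
- **Lids:** large blue (230,198), small blue (406,290), large cream (316,278), small cream (107,234).
- **Obstacles:** cup (371,247), salt (268,229), and an egg cup at (174,211).

Next I measure them by merging the depth of both views.

```bash
cat > m.py <<'E'
from h import *
from scipy.optimize import least_squares
def load(n):
    z=np.load(f"{n}0.npz"); p={k:z[k] for k in z.files}
    v,u=np.mgrid[0:420,0:560]; d=z['d']; w=world(p,u,v,d); w[d.ravel()==0]=np.nan
    return z['im'],w.reshape(420,560,3),p
def circ(P,r=None):
    f=(lambda c:np.hypot(*(P-c[:2]).T)-(r if r else c[2]))
    x0=list(P.mean(0))+([] if r else [30])
    s=least_squares(f,x0,loss='soft_l1',f_scale=1.5); return s.x,np.median(abs(f(s.x)))
E
python3 - <<'E'
from m import *
S=dict(LBj=(424,218,84,43.5),SBj=(328,198,68,31.5),LCj=(158,177,84,43.5),SCj=(203,250,68,31.5),LBl=(230,186,52,0),SBl=(409,274,52,0),LCl=(316,262,52,0),SCl=(103,218,52,0),cup=(371,247,55,28),salt=(268,229,54,0),green=(367,173,68,31.5),yel=(418,183,68,31.5),egg=(174,211,45,0))
W={n:load(n) for n in("scene","side")}
for k,(u,v,h,r) in S.items():
    out=[]
    c=np.nanmean(W['scene'][1][v-2:v+3,u-2:u+3].reshape(-1,3),0)
    for n in W:
        P=W[n][1].reshape(-1,3)
        near=P[(np.hypot(*(P[:,:2]-c[:2]).T)<(r+45 if r else 30))&(P[:,2]>15)&(P[:,2]<120)]
        top=near[abs(near[:,2]-h)<4]
        if r:
            top=top[np.hypot(*(top[:,:2]-c[:2]).T)<2*r+10]
            x,e=circ(top[:,:2],r)
            for _ in range(3):
                t=top[abs(np.hypot(*(top[:,:2]-x[:2]).T)-r)<6]; x,e=circ(t[:,:2],r)
            out.append((n,x.round(1),len(t),round(e,1),np.median(t[:,2]).round(1)))
        elif len(top): out.append((n,top[:,:2].mean(0).round(1),len(top),np.ptp(top[:,:2],axis=0).round(),np.median(top[:,2]).round(1)))
        else: out.append((n,c.round(1),near[:,2].max() if len(near) else 0))
    print(k,c.round(),*out,sep='\n   ')
E
```

```text
LBj
   [503. 271.  75.]
   ('scene', array([460.3, 276.3]), 365, np.float64(1.2), np.float64(82.9))
   ('side', array([458.1, 273.8]), 206, np.float64(1.3), np.float64(83.6))
SBj
   [463. 101.  58.]
   ('scene', array([431.3,  95.6]), 210, np.float64(1.2), np.float64(66.9))
   ('side', array([429.4,  93. ]), 196, np.float64(1.4), np.float64(67.7))
LCj
   [ 495. -233.   66.]
   ('scene', array([ 457.6, -256.6]), 251, np.float64(1.3), np.float64(82.5))
   ('side', array([ 456.1, -259.8]), 413, np.float64(1.3), np.float64(83.5))
SCj
   [667. -66.  61.]
   ('scene', array([639.2, -81.8]), 323, np.float64(1.3), np.float64(66.6))
   ('side', array([637.4, -84.4]), 215, np.float64(1.2), np.float64(67.2))
LBl
   [462. -96.  49.]
   ('scene', array([456.8, -99.4]), 62, array([20., 21.]), np.float64(50.9))
   ('side', array([ 453.7, -102.8]), 78, array([22., 24.]), np.float64(52.1))
SBl
   [624. 251.  52.]
   ('scene', array([624. , 252.3]), 124, array([22., 21.]), np.float64(51.0))
   ('side', array([621.3, 249.5]), 38, array([22., 20.]), np.float64(52.1))
LCl
   [635. 109.  51.]
   ('scene',
[... 515 characters left out ...]
 10.  37.]
   ('scene', array([542.8,   5.8]), 105, array([29., 28.]), np.float64(51.2))
   ('side', array([542.2,   2.5]), 88, array([27., 32.]), np.float64(52.3))
green
   [338. 164.  52.]
   ('scene', array([307.4, 160.6]), 182, np.float64(1.2), np.float64(67.0))
   ('side', array([304.8, 158.1]), 201, np.float64(1.3), np.float64(68.0))
yel
   [350. 268.  53.]
   ('scene', array([318.5, 269.4]), 202, np.float64(1.2), np.float64(67.1))
   ('side', array([316.1, 266.1]), 175, np.float64(1.5), np.float64(67.8))
egg
   [ 554. -174.   37.]
   ('scene', array([ 549.7, -177.7]), 59, array([34., 40.]), np.float64(43.2))
   ('side', array([ 546.6, -176.4]), 61, array([31., 39.]), np.float64(44.4))
```

View pics/wrist0.png

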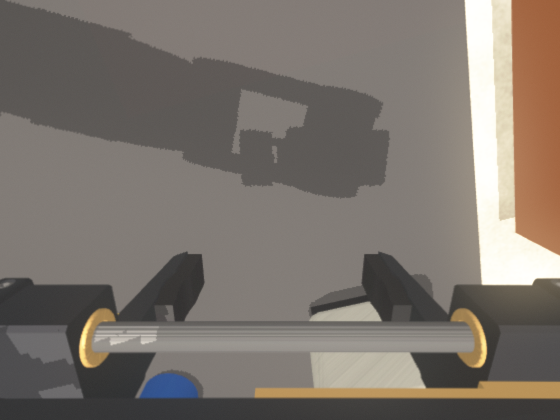

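Both views agree within 3 mm, so I use their averages. First I square the tool to the world axes and go above the large blue lid.

{"method": "play_rows", "body": {"commands": [{"slide":[-0.466,-0.556,0.06],"turn":-0.258,"grip":110},{"slide":[-0.466,-0.556,0.06],"turn":-0.258,"grip":110},{"slide":[-0.466,-0.556,0.06],"turn":-0.258,"grip":110},{"slide":[-0.466,-0.556,0.06],"turn":-0.258,"grip":110},{"slide":[-0.466,-0.556,0.06],"turn":-0.258,"grip":110},{"slide":[-0.466,-0.556,0.06],"turn":-0.258,"grip":110},{"slide":[-0.466,-0.556,0.06],"turn":-0.258,"grip":110},{"slide":[-0.466,-0.556,0.06],"turn":-0.258,"grip":110},{"slide":[-0.466,-0.556,0.06],"turn":-0.258,"grip":110},{"slide":[-0.466,-0.556,0.06],"turn":-0.258,"grip":110},{"slide":[-0.466,-0.556,0.06],"turn":-0.258,"grip":110},{"slide":[-0.466,-0.556,0.06],"turn":-0.258,"grip":110},{"slide":[-0.466,-0.556,0.06],"turn":-0.258,"grip":110},{"slide":[-0.466,-0.556,0.06],"turn":-0.258,"grip":110},{"slide":[-0.466,-0.556,0.06],"turn":-0.258,"grip":110},{"slide":[-0.466,-0.556,0.06],"turn":-0.258,"grip":110},{"slide":[-0.466,-0.556,0.06],"turn":-0.258,"grip":110},{"slide":[-0.466,-0.556,0.06],"turn":-0.258,"grip":110},{"slide":[-0.466,-0.556,0.06],"turn":-0.258,"grip":110},{"slide":[-0.466,-0.556,0.06],"turn":-0.258,"grip":110}], "squeeze": 30}}

```text
time_s: 1.82
ee_pos: [454.9, -101.6, 178.0]
tcp_rot: [-0.001, 0.001, 1.0, -0.0]
contact_force: [-0.3, 0.4, -0.5]
finger_gap: 0.564
```

```bash
python3 - <<'E'
from h import *
im,d,p=grab("wrist"); v,u=np.mgrid[0:420,0:560]; w=world(p,u,v,d).reshape(420,560,3)
b=(abs(w[...,2]-52)<4)&(np.hypot(w[...,0]-455,w[...,1]+101)<40)&(d>0)
q=w[b]; print(len(q), q.mean(0).round(1) if len(q) else '', np.ptp(q,axis=0).round() if len(q) else '')
# blue disc plane z=20 rough
m=(abs(w[...,2]-20)<5)&(np.hypot(w[...,0]-455,w[...,1]+101)<80)&(d>0)
print(m.sum(), w[m].min(0).round(), w[m].max(0).round())
s=cv2.imread("pics/scene0.png")[150:320,80:460]; a=cv2.resize(s,None,fx=2,fy=2,interpolation=cv2.INTER_CUBIC)
cv2.imwrite("pics/crop1.png",a); cv2.imwrite("pics/wrist1.png",im)
E
```

```text
386 [ 453.6 -101.    51.2] [21. 21.  5.]
5220 [ 409. -147.   15.] [500. -56.  25.]
```

View pics/crop1.png

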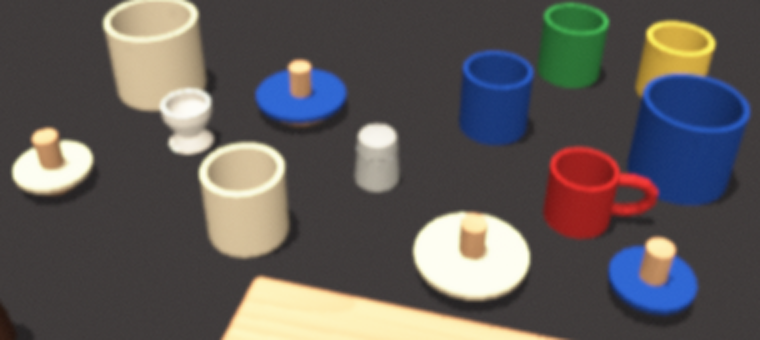

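View pics/wrist1.png

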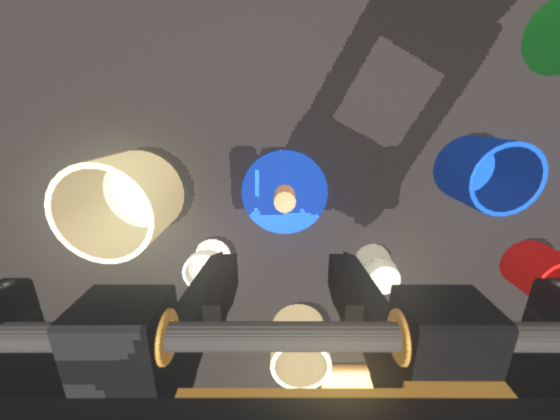

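The crop confirms the names: lids large blue (300,95), small blue (653,278), large cream (471,255), small cream (52,165), with the green and yellow jars at upper right. The wrist view shows the large blue lid at (285,190) with its knob clear, and its position agrees within 2 mm. I now grasp it.

{"method": "play_rows", "body": {"commands": [{"slide":[0.001,0.001,0.04],"grip":110},{"slide":[0.001,0.001,0.08],"grip":110},{"slide":[0.001,0.001,0.11],"grip":110},{"slide":[0.001,0.001,0.13],"grip":110},{"slide":[0.001,0.001,0.145],"grip":110},{"slide":[0.001,0.001,0.15],"grip":110},{"slide":[0.001,0.001,0.15],"grip":255},{"slide":[0.001,0.001,0.15],"grip":255},{"slide":[0.001,0.001,0.15],"grip":255},{"slide":[0.001,0.001,0.15],"grip":255},{"slide":[0.001,0.001,0.15],"grip":255},{"slide":[0.001,0.001,0.15],"grip":255},{"slide":[0.001,0.001,0.15],"grip":255},{"slide":[0.001,0.001,0.13],"grip":255},{"slide":[0.001,0.001,0.1],"grip":255},{"slide":[0.001,0.001,0.06],"grip":255},{"slide":[0.001,0.001,0.02],"grip":255},{"slide":[0.001,0.001,0.0],"grip":255},{"slide":[0.001,0.001,0.0],"grip":255}], "squeeze": 30}}

```text
schema error: expected keys slide, turn, grip
```

{"method": "play_rows", "body": {"commands": [{"slide":[0.001,0.001,0.04],"turn":0,"grip":110},{"slide":[0.001,0.001,0.08],"turn":0,"grip":110},{"slide":[0.001,0.001,0.11],"turn":0,"grip":110},{"slide":[0.001,0.001,0.13],"turn":0,"grip":110},{"slide":[0.001,0.001,0.145],"turn":0,"grip":110},{"slide":[0.001,0.001,0.15],"turn":0,"grip":110},{"slide":[0.001,0.001,0.15],"turn":0,"grip":110},{"slide":[0.001,0.001,0.15],"turn":0,"grip":255},{"slide":[0.001,0.001,0.15],"turn":0,"grip":255},{"slide":[0.001,0.001,0.15],"turn":0,"grip":255},{"slide":[0.001,0.001,0.15],"turn":0,"grip":255},{"slide":[0.001,0.001,0.15],"turn":0,"grip":255},{"slide":[0.001,0.001,0.15],"turn":0,"grip":255},{"slide":[0.001,0.001,0.15],"turn":0,"grip":255},{"slide":[0.001,0.001,0.13],"turn":0,"grip":255},{"slide":[0.001,0.001,0.1],"turn":0,"grip":255},{"slide":[0.001,0.001,0.06],"turn":0,"grip":255},{"slide":[0.001,0.001,0.02],"turn":0,"grip":255},{"slide":[0.001,0.001,0.0],"turn":0,"grip":255},{"slide":[0.001,0.001,0.0],"turn":0,"grip":255}], "squeeze": 30}}

```text
time_s: 3.53
ee_pos: [456.6, -101.0, 183.5]
tcp_rot: [0.003, 0.0, 1.0, -0.002]
contact_force: [1.1, -0.5, -1.9]
finger_gap: 0.238
```

{"method": "play_rows", "body": {"commands": [{"slide":[-0.002,0.04,0.02],"turn":0,"grip":255},{"slide":[-0.002,0.08,0.03],"turn":0,"grip":255},{"slide":[-0.002,0.12,0.03],"turn":0,"grip":255},{"slide":[-0.002,0.16,0.03],"turn":0,"grip":255},{"slide":[-0.002,0.2,0.03],"turn":0,"grip":255},{"slide":[-0.002,0.24,0.03],"turn":0,"grip":255},{"slide":[-0.002,0.28,0.03],"turn":0,"grip":255},{"slide":[-0.002,0.32,0.03],"turn":0,"grip":255},{"slide":[-0.002,0.35,0.03],"turn":0,"grip":255},{"slide":[-0.002,0.37,0.03],"turn":0,"grip":255},{"slide":[-0.002,0.3755,0.03],"turn":0,"grip":255},{"slide":[-0.002,0.3755,0.03],"turn":0,"grip":255},{"slide":[-0.002,0.3755,0.03],"turn":0,"grip":255},{"slide":[-0.002,0.3755,0.03],"turn":0,"grip":255}]}}

```text
time_s: 4.7
ee_pos: [458.8, 273.1, 151.1]
tcp_rot: [0.003, 0.001, 1.0, -0.003]
contact_force: [1.2, -0.4, -0.7]
finger_gap: 0.236
```

```bash
python3 - <<'E'
from h import *
for n in ("scene","side","wrist"):
    im,d,p=grab(n); cv2.imwrite(f"pics/a_{n}.png",im); np.savez(f"{n}_a.npz",im=im,d=d,**{k:np.array(x) for k,x in p.items()})
a=[cv2.imread(f"pics/a_{n}.png") for n in("scene","side","wrist")]
c=np.hstack([a[0][60:260,330:530],a[1][40:240,120:320],a[2][100:300,180:380]])
cv2.imwrite("pics/a.png",cv2.resize(c,(798,266)))
E
```

```text
(no output)
```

View pics/a.png

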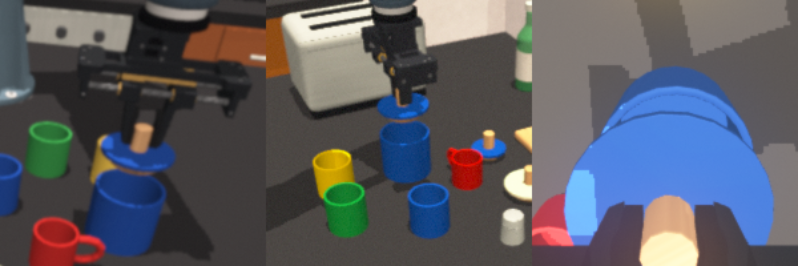

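The lid hangs level-ish above the large blue jar; I check the tilt and offset by the numbers.

```bash
cat > disc.py <<'E'
from h import *
import sys
def cloud(f):
    z=np.load(f); p={k:z[k] for k in z.files}; v,u=np.mgrid[0:420,0:560]
    w=world(p,u,v,z['d']); w[z['d'].ravel()==0]=np.nan; return w,z['im'].reshape(-1,3).astype(int)
def disc(tag,c,z0,R,r2=30,col='b'):
    for n in("scene","side","wrist"):
        w,im=cloud(f"{n}_{tag}.npz"); B,G,Rr=im.T
        m=(B>Rr+50) if col=='b' else (Rr>150)&(G>140)&(B>90)&(abs(Rr-G)<40)
        r=np.hypot(w[:,0]-c[0],w[:,1]-c[1])
        q=w[m&(abs(w[:,2]-z0)<16)&(r<R+14)&(r>r2)]
        for _ in range(4):
            A=np.c_[q[:,:2]-c,np.ones(len(q))]; s=np.linalg.lstsq(A,q[:,2],rcond=None)[0]; e=q[:,2]-A@s; q=q[abs(e)<4]
        h=cv2.minEnclosingCircle(q[:,:2].astype(np.float32))
        print(n,len(q),'slope deg',np.degrees(s[:2]).round(2),'z',s[2].round(1),'circ',np.round(h[0],1),round(h[1],1),'std',np.std(e).round(1))
E
python3 - <<'E'
from disc import *
disc('a',np.array([459,274]),146,46,r2=15)
E
```

```text
scene 845 slope deg [-0.55 -0.14] z 141.9 circ [460.5 272.9] 46.8 std 0.9
side 476 slope deg [0.5  0.46] z 143.2 circ [458.7 270.8] 47.5 std 1.3
wrist 10005 slope deg [ 0.47 -0.19] z 141.9 circ [459.1 272. ] 45.8 std 0.7
```

{"method": "play_rows", "body": {"commands": [{"slide":[0,0.003,0.01],"turn":0,"grip":255},{"slide":[0,0.003,0.02],"turn":0,"grip":255},{"slide":[0,0.003,0.03],"turn":0,"grip":255},{"slide":[0,0.003,0.037],"turn":0,"grip":255},{"slide":[0,0.003,0.043],"turn":0,"grip":255},{"slide":[0,0.003,0.047],"turn":0,"grip":255},{"slide":[0,0.003,0.05],"turn":0,"grip":255},{"slide":[0,0.003,0.051],"turn":0,"grip":255},{"slide":[0,0.003,0.051],"turn":0,"grip":255},{"slide":[0,0.003,0.051],"turn":0,"grip":255}]}}

```text
time_s: 5.68
ee_pos: [459.8, 276.1, 101.0]
tcp_rot: [0.004, 0.001, 1.0, -0.002]
contact_force: [0.1, -0.7, -1.5]
finger_gap: 0.242
```

{"method": "play_rows", "body": {"commands": [{"slide":[0,0,0],"turn":0,"grip":110},{"slide":[0,0,0],"turn":0,"grip":110},{"slide":[0,0,0],"turn":0,"grip":110},{"slide":[0,0,0],"turn":0,"grip":110},{"slide":[0,0,0],"turn":0,"grip":110},{"slide":[0,0,-0.02],"turn":0,"grip":110},{"slide":[0,0,-0.05],"turn":0,"grip":110},{"slide":[0,0,-0.07],"turn":0,"grip":110},{"slide":[-0.04,-0.006,-0.07],"turn":0,"grip":110},{"slide":[-0.08,-0.012,-0.07],"turn":0,"grip":110},{"slide":[-0.12,-0.02,-0.07],"turn":0,"grip":110},{"slide":[-0.15,-0.025,-0.06],"turn":0,"grip":110},{"slide":[-0.162,-0.025,-0.04],"turn":0,"grip":110},{"slide":[-0.162,-0.025,-0.02],"turn":0,"grip":110},{"slide":[-0.162,-0.025,0],"turn":0,"grip":110},{"slide":[-0.162,-0.025,0],"turn":0,"grip":110},{"slide":[-0.162,-0.025,0],"turn":0,"grip":110}]}}

```text
time_s: 7.1
ee_pos: [620.7, 250.4, 100.9]
tcp_rot: [0.002, 0.001, 1.0, -0.003]
contact_force: [0.6, -0.0, 0.7]
finger_gap: 0.569
```

```bash
cat > snap.py <<'E'
from h import *
def snap(tag):
    for n in ("scene","side","wrist"):
        im,d,p=grab(n); cv2.imwrite(f"pics/{tag}_{n}.png",im); np.savez(f"{n}_{tag}.npz",im=im,d=d,**{k:np.array(x) for k,x in p.items()})
E
python3 - <<'E'
from snap import *; from disc import *
snap('b'); print("jar lid"); 
try: disc('b',np.array([459,275]),90,46,r2=15)
except Exception as e: print(e)
print("SB lid"); disc('b',np.array([622.6,251.]),20,34,r2=13)
E
```

```text
jar lid
scene 217 slope deg [-2.85  0.13] z 90.9 circ [485.2 274.9] 36.7 std 0.9
side 404 slope deg [1.05 2.55] z 90.3 circ [460.  273.1] 47.7 std 1.5
wrist 3854 slope deg [-1.43  0.12] z 90.3 circ [491.9 274.5] 33.2 std 0.9
SB lid
scene 810 slope deg [-0.15  1.39] z 19.7 circ [622.7 252.1] 34.5 std 1.1
side 197 slope deg [-0.79  0.42] z 20.5 circ [621.8 250.8] 35.1 std 1.3
wrist 3865 slope deg [ 0.03 -0.01] z 19.4 circ [622.3 250.7] 34.1 std 0.7
```

The large blue lid is seated (disc top at z = 90). Next is the small blue lid.

{"method": "play_rows", "body": {"commands": [{"slide":[-0.0015,0.0,0.03],"turn":0,"grip":110},{"slide":[-0.0015,0.0,0.055],"turn":0,"grip":110},{"slide":[-0.0015,0.0,0.07],"turn":0,"grip":110},{"slide":[-0.0015,0.0,0.074],"turn":0,"grip":110},{"slide":[-0.0015,0.0,0.074],"turn":0,"grip":110},{"slide":[-0.0015,0.0,0.074],"turn":0,"grip":255},{"slide":[-0.0015,0.0,0.074],"turn":0,"grip":255},{"slide":[-0.0015,0.0,0.074],"turn":0,"grip":255},{"slide":[-0.0015,0.0,0.074],"turn":0,"grip":255},{"slide":[-0.0015,0.0,0.074],"turn":0,"grip":255},{"slide":[-0.0015,0.0,0.074],"turn":0,"grip":255},{"slide":[-0.0015,0.0,0.074],"turn":0,"grip":255},{"slide":[-0.0015,0.0,0.05],"turn":0,"grip":255},{"slide":[-0.0015,0.0,0.02],"turn":0,"grip":255},{"slide":[-0.0015,0.0,-0.02],"turn":0,"grip":255},{"slide":[-0.0015,0.0,-0.05],"turn":0,"grip":255},{"slide":[-0.0015,0.0,-0.05],"turn":0,"grip":255},{"slide":[-0.0015,0.0,-0.05],"turn":0,"grip":255}]}}

```text
time_s: 8.75
ee_pos: [625.1, 251.6, 156.8]
tcp_rot: [0.007, 0.001, 1.0, -0.002]
contact_force: [0.6, 0.1, -1.2]
finger_gap: 0.238
```

{"method": "play_rows", "body": {"commands": [{"slide":[0.03,-0.024,0],"turn":0,"grip":255},{"slide":[0.06,-0.048,0],"turn":0,"grip":255},{"slide":[0.09,-0.072,0],"turn":0,"grip":255},{"slide":[0.12,-0.096,0],"turn":0,"grip":255},{"slide":[0.15,-0.12,0],"turn":0,"grip":255},{"slide":[0.175,-0.14,0.01],"turn":0,"grip":255},{"slide":[0.19,-0.153,0.015],"turn":0,"grip":255},{"slide":[0.1945,-0.157,0.025],"turn":0,"grip":255},{"slide":[0.1945,-0.157,0.025],"turn":0,"grip":255},{"slide":[0.1945,-0.157,0.025],"turn":0,"grip":255},{"slide":[0.1945,-0.157,0.025],"turn":0,"grip":255}]}}

```text
time_s: 9.67
ee_pos: [431.6, 95.4, 129.4]
tcp_rot: [0.007, 0.001, 1.0, -0.001]
contact_force: [0.4, 0.0, -1.1]
finger_gap: 0.239
```

```bash
python3 - <<'E'
from snap import *; from disc import *
snap('c'); disc('c',np.array([430.5,94.5]),124,34,r2=13)
E
```

```text
scene 337 slope deg [-0.92 -0.18] z 117.6 circ [430.7  96.2] 34.3 std 1.0
side 327 slope deg [0.76 1.1 ] z 118.9 circ [427.7  93.7] 35.1 std 1.3
wrist 4954 slope deg [0.66 0.16] z 117.8 circ [428.3  94.8] 34.1 std 0.7
```

{"method": "play_rows", "body": {"commands": [{"slide":[-0.001,-0.0005,0.01],"turn":0,"grip":255},{"slide":[-0.001,-0.0005,0.02],"turn":0,"grip":255},{"slide":[-0.001,-0.0005,0.028],"turn":0,"grip":255},{"slide":[-0.001,-0.0005,0.035],"turn":0,"grip":255},{"slide":[-0.001,-0.0005,0.04],"turn":0,"grip":255},{"slide":[-0.001,-0.0005,0.043],"turn":0,"grip":255},{"slide":[-0.001,-0.0005,0.043],"turn":0,"grip":255},{"slide":[-0.001,-0.0005,0.043],"turn":0,"grip":255},{"slide":[-0.001,-0.0005,0.043],"turn":0,"grip":110},{"slide":[-0.001,-0.0005,0.043],"turn":0,"grip":110},{"slide":[-0.001,-0.0005,0.043],"turn":0,"grip":110},{"slide":[-0.001,-0.0005,0.043],"turn":0,"grip":110},{"slide":[-0.001,-0.0005,0.043],"turn":0,"grip":110},{"slide":[-0.001,-0.0005,0.025],"turn":0,"grip":110},{"slide":[-0.001,-0.0005,0],"turn":0,"grip":110},{"slide":[-0.001,-0.0005,-0.02],"turn":0,"grip":110},{"slide":[-0.001,-0.0005,-0.03],"turn":0,"grip":110},{"slide":[-0.001,-0.0005,-0.03],"turn":0,"grip":110}]}}

```text
time_s: 11.32
ee_pos: [433.9, 95.0, 162.1]
tcp_rot: [0.01, 0.001, 1.0, -0.002]
contact_force: [1.7, -0.7, 0.1]
finger_gap: 0.57
```

{"method": "play_rows", "body": {"commands": [{"slide":[-0.04,0.003,0],"turn":0,"grip":110},{"slide":[-0.08,0.006,0],"turn":0,"grip":110},{"slide":[-0.12,0.009,0.01],"turn":0,"grip":110},{"slide":[-0.16,0.012,0.02],"turn":0,"grip":110},{"slide":[-0.19,0.013,0.03],"turn":0,"grip":110},{"slide":[-0.199,0.013,0.05],"turn":0,"grip":110},{"slide":[-0.199,0.013,0.06],"turn":0,"grip":110},{"slide":[-0.199,0.013,0.06],"turn":0,"grip":110},{"slide":[-0.199,0.013,0.06],"turn":0,"grip":110},{"slide":[-0.199,0.013,0.06],"turn":0,"grip":110}]}}

```text
time_s: 12.15
ee_pos: [633.2, 107.7, 106.2]
tcp_rot: [0.01, 0.0, 1.0, -0.002]
contact_force: [0.4, -0.4, -0.7]
finger_gap: 0.569
```

```bash
python3 - <<'E'
from snap import *; from disc import *
snap('d'); 
print('SB on jar'); disc('d',np.array([430.5,94.5]),74,34,r2=13)
print('LCl'); disc('d',np.array([633,108.]),20,46,r2=15,col='c')
print('LB'); disc('d',np.array([459,275.]),90,46,r2=15)
E
```

```text
SB on jar
scene 111 slope deg [20.03  1.02] z 56.8 circ [441.5  98. ] 32.0 std 2.2
side 290 slope deg [1.56 3.33] z 74.1 circ [429.3  92.7] 34.7 std 1.4
wrist 0 slope deg [0. 0.] z 0.0 circ [0. 0.] 0.0 std nan
LCl
scene 1531 slope deg [-0.42 -0.06] z 19.2 circ [633.4 109.8] 46.8 std 1.0
side 542 slope deg [0.28 0.33] z 20.4 circ [631.  108.2] 48.0 std 1.4
wrist 7755 slope deg [-0.04  0.03] z 19.4 circ [633.2 108.6] 46.1 std 0.7
LB
scene 930 slope deg [-1.53  0.28] z 89.4 circ [461.9 277.1] 46.7 std 1.1
side 408 slope deg [0.86 2.67] z 90.3 circ [458.8 273.5] 47.8 std 1.6
wrist 0 slope deg [0. 0.] z 0.0 circ [0. 0.] 0.0 std nan
  ret = _var(a, axis=axis, dtype=dtype, out=out, ddof=ddof,
  arrmean = um.true_divide(arrmean, div, out=arrmean,
  ret = ret.dtype.type(ret / rcount)
```

The side view shows the small blue lid seated (z = 74); the gripper blocks it in the scene view. I now grasp the large cream lid.

{"method": "play_rows", "body": {"commands": [{"slide":[-0.0015,0.001,0.03],"turn":0,"grip":110},{"slide":[-0.0015,0.001,0.055],"turn":0,"grip":110},{"slide":[-0.0015,0.001,0.072],"turn":0,"grip":110},{"slide":[-0.0015,0.001,0.079],"turn":0,"grip":110},{"slide":[-0.0015,0.001,0.079],"turn":0,"grip":110},{"slide":[-0.0015,0.001,0.079],"turn":0,"grip":255},{"slide":[-0.0015,0.001,0.079],"turn":0,"grip":255},{"slide":[-0.0015,0.001,0.079],"turn":0,"grip":255},{"slide":[-0.0015,0.001,0.079],"turn":0,"grip":255},{"slide":[-0.0015,0.001,0.079],"turn":0,"grip":255},{"slide":[-0.0015,0.001,0.079],"turn":0,"grip":255},{"slide":[-0.0015,0.001,0.079],"turn":0,"grip":255},{"slide":[-0.0015,0.001,0.055],"turn":0,"grip":255},{"slide":[-0.0015,0.001,0.025],"turn":0,"grip":255},{"slide":[-0.0015,0.001,-0.01],"turn":0,"grip":255},{"slide":[-0.0015,0.001,-0.04],"turn":0,"grip":255},{"slide":[-0.0015,0.001,-0.05],"turn":0,"grip":255},{"slide":[-0.0015,0.001,-0.05],"turn":0,"grip":255},{"slide":[-0.0015,0.001,-0.05],"turn":0,"grip":255}]}}

```text
time_s: 13.88
ee_pos: [634.2, 108.8, 156.6]
tcp_rot: [0.011, 0.001, 1.0, -0.002]
contact_force: [-0.2, -0.3, -1.5]
finger_gap: 0.24
```

{"method": "play_rows", "body": {"commands": [{"slide":[0.0177,-0.0367,0],"turn":0,"grip":255},{"slide":[0.034,-0.07,0],"turn":0,"grip":255},{"slide":[0.05,-0.104,0],"turn":0,"grip":255},{"slide":[0.066,-0.138,0],"turn":0,"grip":255},{"slide":[0.083,-0.172,0],"turn":0,"grip":255},{"slide":[0.1,-0.206,0],"turn":0,"grip":255},{"slide":[0.116,-0.24,0],"turn":0,"grip":255},{"slide":[0.133,-0.275,0],"turn":0,"grip":255},{"slide":[0.15,-0.31,0],"turn":0,"grip":255},{"slide":[0.167,-0.345,0],"turn":0,"grip":255},{"slide":[0.177,-0.367,0],"turn":0,"grip":255},{"slide":[0.177,-0.367,0],"turn":0,"grip":255},{"slide":[0.177,-0.367,0],"turn":0,"grip":255},{"slide":[0.177,-0.367,0],"turn":0,"grip":255}]}}

```text
time_s: 15.05
ee_pos: [456.0, -256.8, 151.9]
tcp_rot: [0.009, 0.001, 1.0, -0.0]
contact_force: [1.0, 1.1, -1.3]
finger_gap: 0.24
```

```bash
python3 - <<'E'
from snap import *; from disc import *
snap('e'); disc('e',np.array([457,-258.]),144,46,r2=15,col='c')
E
```

```text
scene 587 slope deg [-1.45 -0.68] z 141.4 circ [ 452.3 -254.5] 46.1 std 1.1
side 1143 slope deg [0.12 0.47] z 142.7 circ [ 450.5 -258. ] 46.3 std 1.1
wrist 11794 slope deg [-0.2  -0.02] z 142.3 circ [ 451.4 -257.4] 46.1 std 0.7
```

{"method": "play_rows", "body": {"commands": [{"slide":[-0.0065,-0.002,0.01],"turn":0,"grip":255},{"slide":[-0.0065,-0.002,0.02],"turn":0,"grip":255},{"slide":[-0.0065,-0.002,0.03],"turn":0,"grip":255},{"slide":[-0.0065,-0.002,0.038],"turn":0,"grip":255},{"slide":[-0.0065,-0.002,0.044],"turn":0,"grip":255},{"slide":[-0.0065,-0.002,0.048],"turn":0,"grip":255},{"slide":[-0.0065,-0.002,0.051],"turn":0,"grip":255},{"slide":[-0.0065,-0.002,0.051],"turn":0,"grip":255},{"slide":[-0.0065,-0.002,0.051],"turn":0,"grip":255},{"slide":[-0.0065,-0.002,0.051],"turn":0,"grip":110},{"slide":[-0.0065,-0.002,0.051],"turn":0,"grip":110},{"slide":[-0.0065,-0.002,0.051],"turn":0,"grip":110},{"slide":[-0.0065,-0.002,0.051],"turn":0,"grip":110},{"slide":[-0.0065,-0.002,0.051],"turn":0,"grip":110},{"slide":[-0.0065,-0.002,0.03],"turn":0,"grip":110},{"slide":[-0.0065,-0.002,0.005],"turn":0,"grip":110},{"slide":[-0.0065,-0.002,-0.01],"turn":0,"grip":110},{"slide":[-0.0065,-0.002,-0.01],"turn":0,"grip":110},{"slide":[-0.0065,-0.002,-0.01],"turn":0,"grip":110}]}}

```text
time_s: 16.78
ee_pos: [463.8, -258.9, 163.9]
tcp_rot: [0.011, -0.0, 1.0, -0.002]
contact_force: [0.1, 0.8, 0.1]
finger_gap: 0.566
```

{"method": "play_rows", "body": {"commands": [{"slide":[-0.04,-0.004,0],"turn":0,"grip":110},{"slide":[-0.08,-0.009,0],"turn":0,"grip":110},{"slide":[-0.12,-0.014,0.01],"turn":0,"grip":110},{"slide":[-0.15,-0.018,0.03],"turn":0,"grip":110},{"slide":[-0.161,-0.018,0.05],"turn":0,"grip":110},{"slide":[-0.161,-0.018,0.06],"turn":0,"grip":110},{"slide":[-0.161,-0.018,0.06],"turn":0,"grip":110},{"slide":[-0.161,-0.018,0.06],"turn":0,"grip":110},{"slide":[-0.161,-0.018,0.06],"turn":0,"grip":110}]}}

```text
time_s: 17.53
ee_pos: [625.3, -277.1, 107.9]
tcp_rot: [0.011, -0.0, 1.0, -0.002]
contact_force: [0.4, 0.7, 1.1]
finger_gap: 0.567
```

```bash
python3 - 2>/dev/null <<'E'
from snap import *; from disc import *
snap('f'); 
print('LC on jar'); disc('f',np.array([457,-258.]),90,46,r2=15,col='c')
print('SCl'); disc('f',np.array([625,-277.]),20,34,r2=13,col='c')
print('SB'); disc('f',np.array([430.5,94.5]),74,34,r2=13)
E
```

```text
LC on jar
scene 482 slope deg [-1.43 -1.15] z 89.2 circ [ 458.9 -255.8] 47.2 std 1.2
side 1342 slope deg [0.61 0.59] z 89.9 circ [ 459.5 -260.2] 47.1 std 1.2
wrist 2437 slope deg [-2.48 -0.01] z 91.1 circ [ 494.5 -260.4] 28.9 std 0.9
SCl
scene 567 slope deg [-0.99 -0.28] z 18.8 circ [ 626.8 -276.2] 35.0 std 1.1
side 576 slope deg [-0.16  0.42] z 19.8 circ [ 624.2 -278. ] 35.0 std 1.3
wrist 3742 slope deg [ 0.16 -0.04] z 19.4 circ [ 625.8 -278.5] 34.1 std 0.7
SB
scene 357 slope deg [-4.19 -0.65] z 73.0 circ [430.8  95. ] 35.0 std 1.5
side 297 slope deg [2.01 3.25] z 73.9 circ [429.3  93.6] 35.5 std 1.5
wrist 0 slope deg [0. 0.] z 0.0 circ [0. 0.] 0.0 std nan
```

{"method": "play_rows", "body": {"commands": [{"slide":[-0.002,-0.001,0.03],"turn":0,"grip":110},{"slide":[-0.002,-0.001,0.055],"turn":0,"grip":110},{"slide":[-0.002,-0.001,0.073],"turn":0,"grip":110},{"slide":[-0.002,-0.001,0.08],"turn":0,"grip":110},{"slide":[-0.002,-0.001,0.08],"turn":0,"grip":110},{"slide":[-0.002,-0.001,0.08],"turn":0,"grip":255},{"slide":[-0.002,-0.001,0.08],"turn":0,"grip":255},{"slide":[-0.002,-0.001,0.08],"turn":0,"grip":255},{"slide":[-0.002,-0.001,0.08],"turn":0,"grip":255},{"slide":[-0.002,-0.001,0.08],"turn":0,"grip":255},{"slide":[-0.002,-0.001,0.08],"turn":0,"grip":255},{"slide":[-0.002,-0.001,0.08],"turn":0,"grip":255},{"slide":[-0.002,-0.001,0.055],"turn":0,"grip":255},{"slide":[-0.002,-0.001,0.025],"turn":0,"grip":255},{"slide":[-0.002,-0.001,-0.01],"turn":0,"grip":255},{"slide":[-0.002,-0.001,-0.03],"turn":0,"grip":255},{"slide":[-0.002,-0.001,-0.03],"turn":0,"grip":255},{"slide":[-0.002,-0.001,-0.03],"turn":0,"grip":255}]}}

```text
time_s: 19.18
ee_pos: [628.0, -278.9, 140.5]
tcp_rot: [0.013, -0.0, 1.0, -0.003]
contact_force: [0.1, 0.1, -1.0]
finger_gap: 0.239
```

{"method": "play_rows", "body": {"commands": [{"slide":[-0.002,0.03,0],"turn":0,"grip":255},{"slide":[-0.004,0.065,0],"turn":0,"grip":255},{"slide":[-0.006,0.1,0],"turn":0,"grip":255},{"slide":[-0.008,0.135,0],"turn":0,"grip":255},{"slide":[-0.01,0.17,0],"turn":0,"grip":255},{"slide":[-0.01,0.19,0.01],"turn":0,"grip":255},{"slide":[-0.01,0.196,0.01],"turn":0,"grip":255},{"slide":[-0.01,0.196,0.01],"turn":0,"grip":255},{"slide":[-0.01,0.196,0.01],"turn":0,"grip":255},{"slide":[-0.01,0.196,0.01],"turn":0,"grip":255}]}}

```text
time_s: 20.02
ee_pos: [638.1, -84.5, 129.1]
tcp_rot: [0.013, 0.001, 1.0, -0.003]
contact_force: [-0.3, -0.2, -0.2]
finger_gap: 0.239
```

```bash
python3 - <<'E'
from snap import *; from disc import *
snap('g'); disc('g',np.array([638,-83.]),122,34,r2=13,col='c')
E
```

```text
scene 553 slope deg [-1.78 -0.89] z 117.5 circ [634.6 -83.2] 34.5 std 1.2
side 387 slope deg [0.83 0.65] z 119.1 circ [632.7 -86.8] 34.6 std 1.4
wrist 5221 slope deg [ 0.47 -0.2 ] z 118.3 circ [633.2 -85.7] 34.1 std 0.7
```

{"method": "play_rows", "body": {"commands": [{"slide":[-0.0055,0.002,0.008],"turn":0,"grip":255},{"slide":[-0.0055,0.002,0.018],"turn":0,"grip":255},{"slide":[-0.0055,0.002,0.027],"turn":0,"grip":255},{"slide":[-0.0055,0.002,0.034],"turn":0,"grip":255},{"slide":[-0.0055,0.002,0.039],"turn":0,"grip":255},{"slide":[-0.0055,0.002,0.043],"turn":0,"grip":255},{"slide":[-0.0055,0.002,0.043],"turn":0,"grip":255},{"slide":[-0.0055,0.002,0.043],"turn":0,"grip":255},{"slide":[-0.0055,0.002,0.043],"turn":0,"grip":110},{"slide":[-0.0055,0.002,0.043],"turn":0,"grip":110},{"slide":[-0.0055,0.002,0.043],"turn":0,"grip":110},{"slide":[-0.0055,0.002,0.043],"turn":0,"grip":110},{"slide":[-0.0055,0.002,0.043],"turn":0,"grip":110},{"slide":[-0.0055,0.002,0.025],"turn":0,"grip":110},{"slide":[-0.0055,0.002,0],"turn":0,"grip":110},{"slide":[-0.0055,0.002,-0.03],"turn":0,"grip":110},{"slide":[-0.0055,0.002,-0.07],"turn":0,"grip":110},{"slide":[-0.0055,0.002,-0.11],"turn":0,"grip":110},{"slide":[-0.0055,0.002,-0.13],"turn":0,"grip":110}]}}

```text
time_s: 21.75
ee_pos: [642.1, -82.2, 265.9]
tcp_rot: [0.017, 0.001, 1.0, -0.005]
contact_force: [1.3, -0.5, 1.2]
finger_gap: 0.572
```

{"method": "play_rows", "body": {"commands": [{"slide":[0.03,0,-0.02],"turn":0,"grip":110},{"slide":[0.07,0,-0.03],"turn":0,"grip":110},{"slide":[0.11,0,-0.03],"turn":0,"grip":110},{"slide":[0.15,0,-0.03],"turn":0,"grip":110},{"slide":[0.18,0,-0.03],"turn":0,"grip":110},{"slide":[0.2,0,-0.03],"turn":0,"grip":110},{"slide":[0.2,0,-0.03],"turn":0,"grip":110},{"slide":[0.2,0,-0.03],"turn":0,"grip":110},{"slide":[0.2,0,-0.03],"turn":0,"grip":110},{"slide":[0.2,0,-0.03],"turn":0,"grip":110}]}}

```text
time_s: 22.58
ee_pos: [442.2, -81.8, 289.4]
tcp_rot: [0.017, 0.001, 1.0, -0.005]
contact_force: [0.9, -0.5, -0.3]
finger_gap: 0.569
```

```bash
python3 - 2>/dev/null <<'E'
from snap import *; from disc import *
snap('z')
for k,c,z,R,col in (('LB',(459,275.),90,46,'b'),('SB',(430,94.),74,34,'b'),('LC',(457,-258.),90,46,'c'),('SC',(638,-83.),74,34,'c')):
    print(k); disc('z',np.array(c),z,R,r2=13,col=col)
for k,c,h in(('cup',(545,187.7),55),('salt',(542.5,4),54)):
  for n in('scene','side'):
    for f in('0','_z'):
      w,_=cloud(f"{n}{f}.npz"); q=w[(np.hypot(w[:,0]-c[0],w[:,1]-c[1])<60)&(abs(w[:,2]-h)<5)]; print(k,n,f,q.mean(0).round(1),len(q))
a=[cv2.imread(f"pics/z_{n}.png") for n in("scene","side")]
cv2.imwrite("pics/z.png",cv2.resize(np.vstack([a[0][110:320,60:480],a[1][110:350,110:530]]),None,fx=1.3,fy=1.3))
E
```

```text
LB
scene 951 slope deg [-1.43  0.26] z 89.4 circ [461.3 277.1] 46.9 std 1.1
side 426 slope deg [1.17 2.43] z 90.3 circ [458.2 272.3] 48.2 std 1.5
wrist 567 slope deg [4.42 7.03] z 90.9 circ [465.4 248.5] 37.9 std 1.9
SB
scene 364 slope deg [-3.79 -0.71] z 73.0 circ [431.3  95.8] 34.7 std 1.5
side 290 slope deg [1.77 3.44] z 73.9 circ [429.3  92.7] 35.2 std 1.5
wrist 1857 slope deg [-0.    0.34] z 73.4 circ [430.2  93.7] 34.2 std 0.9
LC
scene 651 slope deg [-1.21 -0.95] z 89.1 circ [ 460.7 -257.5] 46.4 std 1.2
side 1417 slope deg [0.67 0.74] z 90.0 circ [ 458.1 -260.5] 47.7 std 1.2
wrist 3726 slope deg [ 0.03 -0.16] z 89.3 circ [ 457.7 -259.3] 47.1 std 0.8
SC
scene 653 slope deg [-2.04 -0.85] z 73.0 circ [641.  -81.7] 34.8 std 1.2
side 356 slope deg [2.72 2.68] z 73.8 circ [638.2 -84.3] 35.8 std 1.5
wrist 922 slope deg [ 1.56 -0.04] z 73.0 circ [638.8 -83.5] 34.3 std 1.1
cup scene 0 [546.3 189.6  53.2] 261
cup scene _z [547.1 189.5  53.3] 265
cup side 0 [544.2 186.9  53.9] 133
cup side _z [544.3 187.3  54.2] 132
salt scene 0 [543.4   5.4  50.7] 151
salt scene _z [544.    6.2  51. ] 148
salt side 0 [540.2   1.8  51.9] 114
salt side _z [539.8   1.8  51.7] 118
```

View pics/z.png

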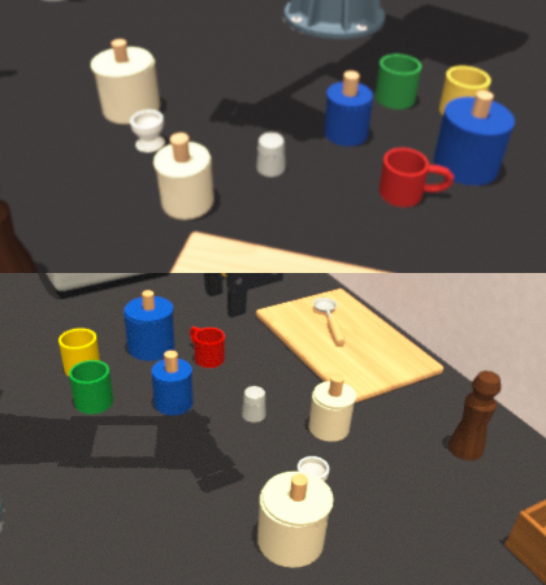

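All four lids are on their own jars, lying flat, and the cup and salt cellar have not moved. The gripper is clear, so I hand in.

```bash
python3 -c "
from cell import job; print(job.finish_job())"
```

```text
the job is handed in; nothing more can be done
None
```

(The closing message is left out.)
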